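# Dock the sample module and load its two capsules

### The job

Plug the metal sample module into the rectangular socket of the analyser's white deck, fully home so that its shoulder sits flat on the deck (either way round will do). Then stand the two steel capsules in the docked module, the wide one in the wide bore and the slim one in the narrow bore, each right down to the bottom. Do not knock the capsules over, and leave everything else on the bench where it stands.

Things in the scene. Friction and masses are not known exactly. Their poses are not given: they have to be found in the camera images.
- dock: Fixed analyser dock on the bench: a white deck 160 (x) x 200 (y) x 50 mm high, with a rectangular socket in the middle of its top; on its +x side joins a red housing 110 x 170 mm, 65 mm high, from x = +80 to +190 mm (with a flat black knob to 77 mm). Origin: centre of the deck's underside, on the bench; z up.
- socket (a point): Centre of the socket's mouth, level with the deck's top face (50 mm above the bench). The hole is 39 mm along the dock's x by 93 mm along its y, 30 mm deep, with a 2 mm chamfer. Axes as the dock's.
- module: Loose metal block plug, about 0.5 kg, standing on its shank: a steel shank 36 (x) x 90 (y) x 25 mm high that fits the socket, and on it an aluminium block 56 (x) x 140 (y) x 40 mm high (25 to 65 mm up), overhanging the shank all round, with two round bores in its top. Origin: centre of the shank's underside; z up, y along its length. Grip it across the 56 mm.
- shoulder (a point): On the module: centre of the underside of the aluminium block, 25 mm above the module's origin. It meets the socket's mouth when the plug is home.
- wide_bore (a point): On the module: centre of the floor of the wide bore, 39 mm across and 33 mm deep, at y = +36 mm; the floor is 32 mm above the module's origin.
- narrow_bore (a point): On the module: centre of the floor of the narrow bore, 27 mm across and 33 mm deep, at y = -36 mm; the floor is 32 mm above the module's origin.
- wide_capsule: Loose upright steel capsule, a plain cylinder 36 mm across and 75 mm high with a bevelled foot. Origin: centre of its foot; z up. It goes in the wide bore and then stands 42 mm proud of the module.
- slim_capsule: Loose upright steel capsule, a plain cylinder 24 mm across and 75 mm high with a bevelled foot. Origin: centre of its foot; z up. It goes in the narrow bore and then stands 42 mm proud of the module.
- jar: Bystander: amber glass jar with black lid, 48 mm across, 60 mm high. Origin: centre of its foot.
- blank: Bystander: round grey plastic blanking plug, 68 mm across its flange, 59 mm high. Origin: centre of its foot.
- bottle: Bystander: white plastic bottle, 68 mm across, 170 mm high. Origin: centre of its foot.
- cone: Bystander: steel cone (a feeder nozzle), 80 mm across its foot, 85 mm high. Origin: centre of its foot.
- brush: Bystander: cleaning brush, 200 mm long, lying on the bench along its x axis.

How it is judged:
By the outcome, as a careful person would: the job done as asked, in the order asked, and still so for the second after the job is handed in, with the robot touching nothing.
It also fails if it takes over 66 s, if anything falls off the work surface, if the arm or the gripper's body presses on something with over 40 N, if the wrist force passes 120 N, or if a joint passes its speed limit or range.

### The arm

A 6-joint arm with a two-finger parallel gripper is mounted at the origin on the work surface. World frame = base frame: x ahead of the robot, y to its left, z up, the work surface at z = 0. Lengths are in m, angles in rad, forces in N, time in s.
With the tool pointing down it reaches from about 0.325 to 0.775 m from the base axis. Payload 5.5 kg.
Tool frame: the origin (TCP) lies at the very end of the fingers, on their centre line; the grasp point (between the pads) lies 19 mm behind it (r.grip_point_offset is the distance from the TCP to the grasp point, in m); z points along the fingers, y is the line along which they close (so a half turn about z gives the same grasp; the last joint's range is limited). The gripper opens to 85 mm and grips with 20 to 120 N. Pads are 22 mm wide; open, the fingers measure 114 mm over their backs; the gripper's body (76 mm by 85 mm) begins 54 mm behind the grasp point. The pads swing forward as they close: fully open they stand 13 mm farther back than shut.
Start: joints at [1.276, 0.091, 1.231, -0, 1.82, -0.057], TCP at [0.141, 0.583, 0.231] pointing down, gripper open.
Joint ranges: [-2.87, 2.87], [-0.86, 2.18], [0.17, 2.46], [-1.51, 4.65], [0.06, 2.69], [-2.65, 2.65]. Speed limits (rad/s): [2.57, 2.57, 3.01, 3.14, 3.14, 3.14].

### API

Orientations are given as a unit quaternion [x, y, z, w].
In Python, from cell import sensors, grab_frame, calibration, workorder, find_in, tip_of, r gives the robot as it stands.
- The arm moves only by the shell command python3 -m inch 'ROWS' [OPENING]. ROWS is JSON, one flat list of numbers, 4 for each row, row after row: the shift along the tool's x, y, z in m, then the turn about the tool's z in degrees. A call has 1 to 10 rows; each row is the pose to reach, as a shift and turn from the pose commanded when the call began, along the tool's axes at that moment; what a row does not reach only later rows make up. A row lasts 1/10 s, in which the tool goes at most 50 mm and 8.59 degrees, less where a joint would pass 70% of its speed; a pose out of reach is approached as far as the arm can. A call with a gripper value outside its range is refused whole. OPENING is the finger opening in m, from 0 to 0.0854, set as the call begins (- or left out, the last holds). The fingers move at their own pace and stop on an object; the grip force is fixed at half the most. Time passes only in rows, so rows that repeat a pose let the fingers close. It gives the time, the measured TCP pose, the force, the opening and the grip force at its end, in the units of the state.
- sensors.get_obs(): the state, without advancing time (a new reading comes with each control period).
- grab_frame(name): name is "scene" or "side" or "wrist"; returns (picture, depth): 480x640x3 uint8, red, green, blue; 480x640 float32, m along the optical axis (not along the pixel's ray), 0 where there is no reading.
- calibration(name): a dict with "intrinsics" (3x3 intrinsics, pixels), "R" (3x3) and "t" (3): a world point X has camera coordinates R X + t; the wrist camera has in their place "mount" (4x4, takes a point from camera to tool coordinates, whose origin is the TCP and whose axes are the flange's). Camera axes: x right, y down, z forward; pixel columns grow to the right and rows downward; lengths in m; the calibration is good to about 2 mm. The wrist camera is an equidistant fisheye: a pixel r from the principal point sees the ray r / f radians off the axis. A picture is of the moment at which its call begins: read the wrist's pose just before it. calibration takes no time and is no camera call.
- workorder.close_job(): hands the job in; it is judged then, once.
Trained networks look in the newest picture that a camera, given by its name, has taken for a name from the list of things; names that differ only in an ending like _2 or _b are one class to them, and where a whole thing is asked for, a point or a joint stands for the part that bears it (a point fixed in the world has none). Each returns a list of dicts, best first, with "conf" (0 to 1); they miss things now and then, are a little off and sometimes report something else, mostly with a low value. They report only what shows in the picture. A call takes as long as a camera call.
- find_in(camera, name): "location" ([column, row] in pixels, amid what is visible of it).
- tip_of(camera, name): "location" ([column, row] in pixels: a listed point, or the origin of a listed thing).
The state is a dict: "time": time; "joints": joint angles; "qvel": joint speeds; "joint_efforts": joint torques, N m; "tcp_pos": TCP position; "tool_rot": TCP orientation; "wrist_force": force on the tool from outside, world axes, zero at the start; "torque": the same for the moment, N m; "width": finger opening in m; "grasp_force": force on a finger pad.
Only numpy, scipy, OpenCV 4.12 (cv2) and the standard library are available. Lean on these libraries where they do the work, as an engineer would, in place of code of your own. Each camera call takes 0.05 s, during which the arm holds its last target. There are 200 camera calls.

## Working session

There is one attempt and no reset: what is moved stays moved. The work goes in short steps, Python scripts to look and compute and a shell command to move; the robot and the scene stay as the last step left them, time stands still between calls to the robot, and variables do not carry over. Pictures are saved under pics/ and viewed, at most 10 in all, crops included, and the job is handed in when it is done.

```bash
ls; mkdir -p pics; cat > h.py <<'E'
import numpy as np, cv2
from cell import sensors, grab_frame, calibration, workorder, find_in, tip_of, r
from scipy.spatial.transform import Rotation as Ro
def world(cam,depth):
    """HxWx3 world points from depth"""
    c=calibration(cam);K=np.array(c["intrinsics"]);v,u=np.indices(depth.shape)
    p=np.dstack([(u-K[0,2])/K[0,0]*depth,(v-K[1,2])/K[1,1]*depth,depth])
    return (p-np.array(c["t"]))@np.array(c["R"])
def ray(cam,px,z):
    c=calibration(cam);K=np.array(c["intrinsics"]);R=np.array(c["R"]);t=np.array(c["t"])
    d=R.T@np.linalg.inv(K)@[*px,1];o=-R.T@t
    return o+d*(z-o[2])/d[2]
def save(n,im): cv2.imwrite("pics/"+n,im[...,::-1])
E
python3 - <<'E'
from h import *
for c in("scene","side"):
    im,d=grab_frame(c);save(c+".png",im);np.savez("pics/"+c,im=im,d=d)
    W=world(c,d)
    for n in["dock","module","wide_capsule","slim_capsule","jar","blank","bottle","cone","brush"]:
        for f in find_in(c,n)[:2]:
            u,v=map(int,f["location"]);print(c,n,round(f["conf"],2),(u,v),W[v,u].round(3))
    for n,z in[("socket",.05),("shoulder",.025),("wide_bore",.032),("narrow_bore",.032),("module",0),("dock",0),("wide_capsule",0),("slim_capsule",0)]:
        for f in tip_of(c,n)[:2]:
            print(c,"tip",n,round(f["conf"],2),np.round(f["location"]),ray(c,f["location"],z).round(3))
s=sensors.get_obs();print(s["time"],s["tcp_pos"],s["tool_rot"],s["width"])
E
```

```text
pics
scene dock 0.62 (344, 272) [ 0.635 -0.035  0.054]
scene module 0.6 (229, 267) [ 0.42  -0.215  0.064]
scene module 0.57 (392, 157) [0.494 0.331 0.066]
scene wide_capsule 0.87 (186, 328) [ 0.474 -0.392  0.075]
scene slim_capsule 0.56 (230, 265) [ 0.422 -0.212  0.071]
scene jar 0.93 (257, 324) [ 0.58  -0.275  0.061]
scene blank 0.65 (422, 207) [0.652 0.262 0.039]
scene bottle 0.7 (462, 168) [0.68  0.385 0.113]
scene cone 0.69 (282, 390) [ 0.725 -0.343  0.042]
scene cone 0.39 (461, 169) [0.679 0.382 0.111]
scene brush 0.61 (237, 422) [ 0.695 -0.451  0.016]
scene tip socket 0.73 [329. 255.] [ 0.572 -0.02   0.05 ]
scene tip shoulder 0.65 [391. 165.] [0.491 0.336 0.025]
scene tip wide_bore 0.88 [399. 152.] [0.479 0.389 0.032]
scene tip narrow_bore 0.87 [381. 168.] [0.479 0.303 0.032]
scene tip narrow_bore 0.67 [391. 165.] [0.492 0.332 0.032]
scene tip module 0.68 [391. 170.] [0.488 0.343 0.   ]
scene tip dock 0.65 [329. 264.] [ 0.568 -0.017  0.   ]
scene tip wide_capsule 0.94 [190. 336.] [ 0.458 -0.386  0.   ]
scene tip slim_capsule 0.46 [232. 278.] [ 0.413 -0.212  0.   ]
side dock 0.5
[... 581 characters left out ...]
 0.019]
side tip socket 0.64 [334. 256.] [ 0.577 -0.023  0.05 ]
side tip shoulder 0.8 [267. 177.] [0.479 0.342 0.025]
side tip shoulder 0.2 [333. 271.] [ 0.572 -0.042  0.025]
side tip wide_bore 0.95 [272. 170.] [0.496 0.36  0.032]
side tip narrow_bore 0.69 [267. 180.] [0.475 0.315 0.032]
side tip module 0.86 [269. 188.] [0.48  0.325 0.   ]
side tip module 0.57 [318. 440.] [ 0.464 -0.39   0.   ]
side tip dock 0.76 [332. 273.] [ 0.574 -0.024 -0.   ]
side tip wide_capsule 0.62 [319. 439.] [ 0.465 -0.389  0.   ]
side tip slim_capsule 0.73 [271. 356.] [ 0.411 -0.216  0.   ]
1.8 [0.14135098 0.58314326 0.23125902] [ 1.18619556e-01  9.92939777e-01 -1.04077391e-06 -2.83070680e-06] 0.08531137193232131
```

View pics/scene.png

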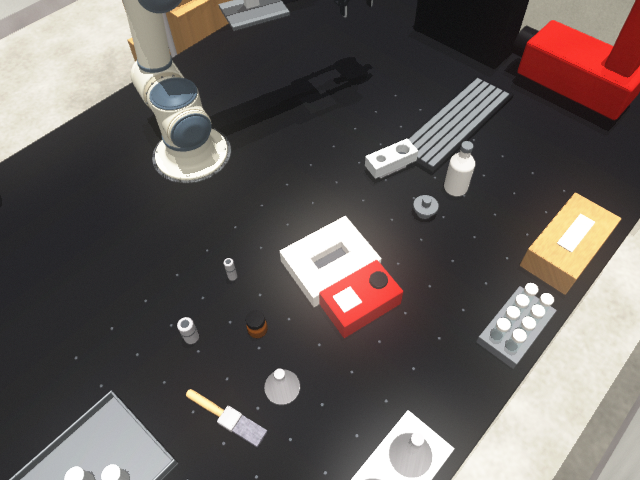

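View pics/side.png

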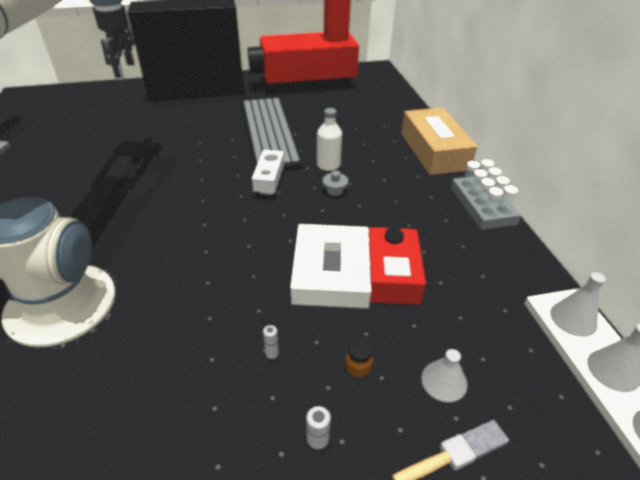

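The scene view shows the module at about (392,158), the dock's socket at (329,255), and the capsules at (230,268) slim and (188,330) wide. The side view agrees: module (267,172), socket (333,257), capsules (270,342) and (318,427). Some network hits are wrong, such as "cone" on the module. Next I'll refine poses from the saved depth.

```bash
cat > m.py <<'E'
from h import *
P={}
for c in("scene","side"):
    z=np.load("pics/"+c+".npz");W=world(c,z["d"]);im=z["im"].astype(int)
    def sel(x,y,rad,z0,z1): 
        return W[(np.hypot(W[...,0]-x,W[...,1]-y)<rad)&(W[...,2]>z0)&(W[...,2]<z1)&(z["d"]>0)]
    for n,x,y,rad,z0,z1 in[("module",.48,.335,.095,.058,.075),("wide",.46,-.39,.04,.068,.085),("slim",.412,-.214,.04,.068,.085),("wideall",.46,-.39,.04,.02,.085),("slimall",.412,-.214,.04,.02,.085)]:
        p=sel(x,y,rad,z0,z1)
        if len(p)<4: print(c,n,len(p));continue
        print(c,n,len(p),"rect",np.round(cv2.minAreaRect(p[:,:2].astype(np.float32)*1000)[0],0),np.round(cv2.minAreaRect(p[:,:2].astype(np.float32)*1000)[1:][0]),cv2.minAreaRect(p[:,:2].astype(np.float32)*1000)[2].__round__(1),"zmed",np.median(p[:,2]).round(4))
    m=(np.hypot(W[...,0]-.575,W[...,1]+.02)<.15)&(abs(W[...,2]-.05)<.006)&(im.min(-1)>110)
    p=W[m];print(c,"deck",len(p),cv2.minAreaRect(p[:,:2].astype(np.float32)*1000),np.median(p[:,2]))
    m=(abs(W[...,0]-.575)<.04)&(abs(W[...,1]+.02)<.065)&(W[...,2]<.035)&(W[...,2]>.01)
    p=W[m];print(c,"hole",len(p),cv2.minAreaRect(p[:,:2].astype(np.float32)*1000),np.median(p[:,2]))
s=sensors.get_obs();print(s["time"],calibration("wrist"))
E
python3 m.py
```

```text
scene module 689 rect [483. 341.] [146.  65.] 71.0 zmed 0.0652
scene wide 190 rect [ 463. -387.] [35. 35.] 60.6 zmed 0.0751
scene slim 70 rect [ 413. -210.] [21. 25.] 45.2 zmed 0.0752
scene wideall 353 rect [ 464. -387.] [36. 36.] 58.2 zmed 0.0704
scene slimall 177 rect [ 413. -210.] [24. 23.] 13.6 zmed 0.0618
scene deck 3692 ((571.8038330078125, -18.403305053710938), (203.03656005859375, 164.65679931640625), 75.39486694335938) 0.05024063314262295
scene hole 373 ((565.4871826171875, -12.001258850097656), (89.89717864990234, 29.741199493408203), 73.38520050048828) 0.02157491714087925
side module 596 rect [482. 340.] [148.  57.] 71.4 zmed 0.0648
side wide 433 rect [ 462. -389.] [35. 35.] 76.9 zmed 0.0749
side slim 129 rect [ 411. -212.] [23. 22.] 74.6 zmed 0.0746
side wideall 759 rect [ 462. -389.] [36. 36.] 30.8 zmed 0.0728
side slimall 339 rect [ 412. -212.] [24. 23.] 74.6 zmed 0.0599
side deck 4402 ((573.84326171875, -19.47710418701172), (206.63357543945312, 163.29107666015625), 75.28430938720703) 0.050180176927785425
side hole 449 ((576.1339721679688, -5.911174774169922), (71.91168212890625, 39.110660552978516), 74.97697448730469) 0.021111090190495327
1.8 {'intrinsics': array([[371.64829954,   0.        , 323.61155448],
       [  0.        , 371.64829954, 240.40436956],
       [  0.        ,   0.        ,   1.        ]]), 'mount': array([[ 4.74072791e-04, -9.63206485e-01, -2.68762055e-01,
         6.74150543e-02],
       [ 9.99999806e-01,  5.65242628e-04, -2.61840036e-04,
        -8.24358999e-05],
       [ 4.04121791e-04, -2.68761879e-01,  9.63206566e-01,
        -1.43923870e-01],
       [ 0.00000000e+00,  0.00000000e+00,  0.00000000e+00,
         1.00000000e+00]])}
```

```bash
cat >> h.py <<'E'
def pose():
    s=sensors.get_obs();return np.array(s["tcp_pos"]),Ro.from_quat(s["tool_rot"]).as_matrix(),s
def go(x,y,z,yaw):
    """tool-frame shift (m) and turn (deg) to TCP x,y,z with closing line at yaw deg"""
    p,R,s=pose();d=R.T@(np.array([x,y,z])-p)
    cur=np.degrees(np.arctan2(R[1,1],R[0,1]));t=-((yaw-cur+180)%360-180)
    print("t",round(s["time"],2),"tcp",p.round(4),"yaw",cur.round(2),"tilt",R[:,2].round(4),"w",round(s["width"],4),"-> ",d.round(4),"turn",round(t,2))
def wray(px,z,P=None):
    """wrist pixel -> world point at height z (equidistant)"""
    p,R,s=P or pose();c=calibration("wrist");K=np.array(c["intrinsics"]);M=np.array(c["mount"])
    q=(np.atleast_2d(px)-K[:2,2])/K[0,0];th=np.linalg.norm(q,axis=1,keepdims=True)
    d=np.hstack([q*np.sinc(th/np.pi)/1,np.cos(th)]);
    d=d@M[:3,:3].T@R.T;o=R@M[:3,3]+p
    return o+d*((z-o[2])/d[:,2])[:,None]
def wworld(dep,P):
    p,R,s=P;c=calibration("wrist");K=np.array(c["intrinsics"]);M=np.array(c["mount"]);v,u=np.indices(dep.shape)
    q=np.dstack([u-K[0,2],v-K[1,2]])/K[0,0];th=np.linalg.norm(q,axis=2)
    k=np.sinc(th/np.pi)/np.cos(th)
    C=np.dstack([q[...,0]*k*dep,q[...,1]*k*dep,dep])
    return (C@M[:3,:3].T+M[:3,3])@R.T+p
E
python3 -c "
from h import *
go(.483,.341,.2,-18.8)"
```

```text
t 1.8 tcp [0.1414 0.5831 0.2313] yaw 76.38 tilt [-0. -0. -1.] w 0.0853 ->  [-0.3891 -0.1548  0.0313] turn 95.18
```

```bash
python3 -m inch '[-0.389,-0.155,0.03,95, -0.389,-0.155,0.03,95, -0.389,-0.155,0.03,95, -0.389,-0.155,0.03,95, -0.389,-0.155,0.03,95, -0.389,-0.155,0.03,95, -0.389,-0.155,0.03,95, -0.389,-0.155,0.03,95, -0.389,-0.155,0.03,95, -0.389,-0.155,0.03,95]'
python3 -c "
from h import *
go(.483,.341,.2,-18.8)"
```

```text
time: 2.8
tcp_pos: [0.4853, 0.3382, 0.2003]
tool_rot: [0.767, 0.642, -0.001, 0.0]
wrist_force: [-0.7, 0.8, -1.0]
width: 0.0855
grasp_force: 0.0
t 2.8 tcp [0.4853 0.3382 0.2003] yaw -10.19 tilt [-5.0e-04 -1.4e-03 -1.0e+00] w 0.0855 ->  [ 0.0024 -0.0027  0.0003] turn 8.61
```

```bash
python3 -m inch '[0,0,0,8.55, 0,0,0,9, 0,0,0,9]'
python3 - <<'E'
from h import *
P=pose();im,d=grab_frame("wrist");save("w1.png",im);np.savez("pics/w1",im=im,d=d)
W=wworld(d,P)
m=(np.hypot(W[...,0]-.483,W[...,1]-.341)<.095)&(W[...,2]>.058)&(W[...,2]<.072)
p=W[m];print(len(p),cv2.minAreaRect(p[:,:2].astype(np.float32)*1000),np.median(p[:,2]))
for n in("wide_bore","narrow_bore"):
    for f in tip_of("wrist",n): print(n,f,wray(f["location"],.032,P).round(4))
go(.483,.341,.2,-18.8)
E
```

```text
time: 3.1
tcp_pos: [0.4829, 0.3409, 0.2013]
tool_rot: [0.811, 0.585, 0.0, -0.0]
wrist_force: [-1.3, 0.2, 0.8]
width: 0.0859
grasp_force: 0.0
9787 ((483.6143493652344, 340.87493896484375), (140.22711181640625, 56.31498336791992), 71.0217056274414) 0.06631046796944082
narrow_bore {'location': [321.4, 257.4], 'conf': 0.82} [[0.4706 0.3079 0.032 ]]
t 3.25 tcp [0.4827 0.3411 0.2014] yaw -18.41 tilt [ 1.e-04  0.e+00 -1.e+00] w 0.0855 ->  [0.     0.0003 0.0014] turn 0.39
```

View pics/w1.png

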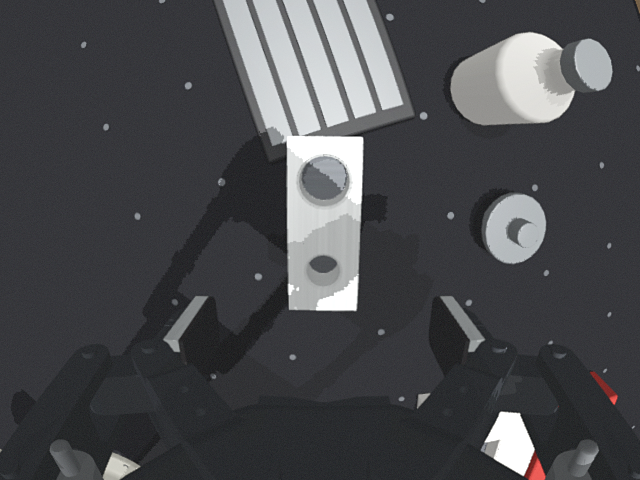

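The wrist view shows the module centred under the gripper, with the wide bore at (323,178), the narrow bore at (323,270) and both sides clear for the fingers. The depth fit gives a 140 x 56 mm rectangle, so I'll descend and grip.

```bash
python3 -m inch '[0,0.001,0.045,0.6, 0,0.001,0.09,0.6, 0,0.001,0.13,0.6, 0,0.001,0.16,0.6, 0,0.001,0.171,0.6, 0,0.001,0.171,0.6, 0,0.001,0.171,0.6]' && python3 -m inch '[0,0,0,0, 0,0,0,0, 0,0,0,0, 0,0,0,0, 0,0,0,0, 0,0,0,0]' 0.045
python3 -c "
from h import *
go(.4836,.3409,.03,-19)"
```

```text
time: 3.95
tcp_pos: [0.4847, 0.3412, 0.0323]
tool_rot: [0.815, 0.58, 0.001, 0.0]
wrist_force: [0.3, -1.5, 0.3]
width: 0.0858
grasp_force: 0.0
time: 4.55
tcp_pos: [0.4848, 0.3414, 0.0327]
tool_rot: [0.815, 0.58, 0.002, -0.0]
wrist_force: [-0.7, 0.5, 6.0]
width: 0.055
grasp_force: 66.4
t 4.55 tcp [0.4848 0.3414 0.0327] yaw -19.16 tilt [ 0.0029  0.0023 -1.    ] w 0.055 ->  [-0.0008 -0.001   0.0027] turn -0.16
```

```bash
python3 -m inch '[0,0,-0.01,0, 0,0,-0.03,0, 0,0,-0.06,0, 0,0,-0.095,0, 0,0,-0.13,0, 0,0,-0.155,0, 0,0,-0.168,0, 0,0,-0.17,0]' 
python3 -c "
from h import *
go(.418,.02,.2,-14.7)"
```

```text
time: 5.35
tcp_pos: [0.4843, 0.3407, 0.2021]
tool_rot: [0.815, 0.579, 0.001, 0.0]
wrist_force: [-0.0, 0.1, -3.7]
width: 0.0555
grasp_force: 65.1
t 5.35 tcp [0.4843 0.3407 0.2021] yaw -19.17 tilt [ 0.0022  0.0013 -1.    ] w 0.0555 ->  [-0.3247  0.0427  0.0015] turn -4.47
```

```bash
python3 -m inch '[-0.02,0.003,0,-0.5, -0.055,0.007,0,-1, -0.1,0.013,0,-1.5, -0.145,0.019,0,-2, -0.19,0.025,0,-2.5, -0.235,0.031,0,-3, -0.275,0.036,0,-3.5, -0.305,0.04,0,-4, -0.32,0.042,0,-4.3, -0.325,0.043,0,-4.3]' && python3 -m inch '[0,0,0,0, 0,0,0,0, 0,0,0,0]'
cat > look.py <<'E'
from h import *
import sys
P=pose();im,d=grab_frame("wrist");n=sys.argv[1];save(n+".png",im);np.savez("pics/"+n,im=im,d=d)
W=wworld(d,P)
near=np.hypot(W[...,0]-.573,W[...,1]+.019)<.16
top=near&(abs(W[...,2]-.05)<.008)&(im.min(-1)>60)
p=W[top];print("deck",len(p),cv2.minAreaRect(p[:,:2].astype(np.float32)*1000),np.median(p[:,2]))
for f in tip_of("wrist","socket"): print("socket",f,wray(f["location"],.05,P).round(4))
go(.573,-.019,.2,-14.7)
E
python3 look.py w2
```

```text
time: 6.35
tcp_pos: [0.4168, 0.018, 0.1983]
tool_rot: [0.793, 0.609, -0.001, -0.001]
wrist_force: [0.6, 1.1, -4.1]
width: 0.0551
grasp_force: 65.0
time: 6.65
tcp_pos: [0.4178, 0.0203, 0.1998]
tool_rot: [0.792, 0.61, -0.0, -0.0]
wrist_force: [-0.7, 0.5, -4.7]
width: 0.0548
grasp_force: 65.0
deck 29804 ((574.3946533203125, -20.185462951660156), (201.0872344970703, 164.57041931152344), 74.94283294677734) 0.051329957120654426
socket {'location': [506.6, 224.9], 'conf': 0.69} [[ 0.5746 -0.0208  0.05  ]]
t 6.75 tcp [0.4178 0.0202 0.2001] yaw -14.79 tilt [-4.e-04  2.e-04 -1.e+00] w 0.0551 ->  [0.0017 0.16   0.    ] turn -0.09
```

View pics/w2.png

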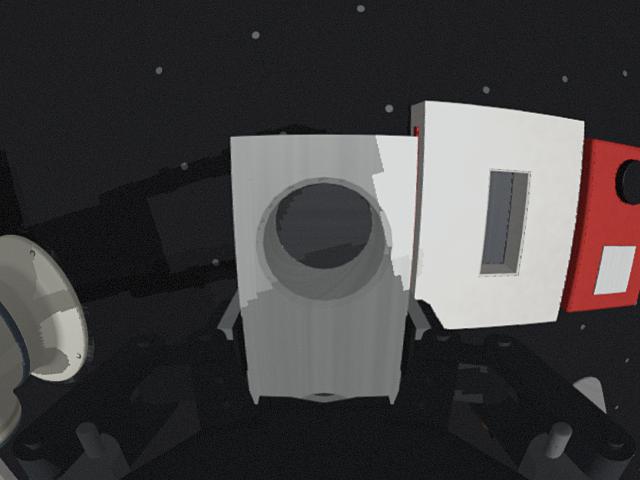

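The wrist view shows the socket mouth at about (506,222), clear of the held module, whose wide bore is at (324,238). I'll measure the mouth and the module in hand from this frame.

```bash
cat > m2.py <<'E'
from h import *
z=np.load("pics/w2.npz");im=z["im"];d=z["d"];P=pose();W=wworld(d,P)
top=(abs(W[...,2]-.0513)<.0018)&(d>0)
hole=~top;hole[:155]=0;hole[290:]=0;hole[:,:465]=0;hole[:,545:]=0
n,l,st,_=cv2.connectedComponentsWithStats(hole.astype(np.uint8));k=l[224,500];k=k or 1+np.argmax(st[1:,4]);
ys,xs=np.nonzero(l==k);q=wray(np.c_[xs,ys].astype(float),.0505,P)
print("hole",st[k],cv2.minAreaRect(q[:,:2].astype(np.float32)*1000))
T=(W-P[0])@P[1]  # tool frame
for zz in(.02,):
    b=(abs(T[...,1])<.045)&(T[...,0]>-.1)&(T[...,0]<.1)&(d>0)&(d<.2)
    print("block top tool z",np.median(T[b][:,2]), np.percentile(T[b][:,2],[5,95]))
    t0=np.median(T[b][:,2]);b&=abs(T[...,2]-t0)<.004
    q=T[b];print("block",len(q),"x",q[:,0].min(),q[:,0].max())
    xs=np.arange(-.01,.066,.004);c=[]
    for x in xs:
        y=q[abs(q[:,0]-x)<.002][:,1];c.append((y.min()+y.max())/2);
    print("y mid line",np.polyfit(xs,c,1),"width",np.ptp(y))
E
python3 m2.py
```

```text
hole [ 480  169   49  107 3848] ((572.8974609375, -19.909000396728516), (95.52763366699219, 40.67685317993164), 75.06858825683594)
block top tool z -0.03410869835421884 [-0.10149889 -0.00110794]
block 34504 x -0.028603130769656145 0.06937640627990584
y mid line [0.00063    0.00065331] width 0.05631725878715994
```

```bash
python3 -c "
from h import *
go(.5727,-.019,.1,-14.95)"
python3 -m inch '[0,0.015,0,0.1, 0,0.04,0,0.1, 0,0.07,0,0.1, 0.001,0.1,0,0.1, 0.0015,0.13,0,0.1, 0.0015,0.15,0,0.1, 0.0015,0.158,0,0.1, 0.0015,0.1597,0.01,0.15, 0.0015,0.1597,0.04,0.15, 0.0015,0.1597,0.07,0.15]' && python3 -m inch '[0,0,0.025,0, 0,0,0.03,0, 0,0,0.03,0, 0,0,0.03,0, 0,0,0.03,0]'
python3 -c "
from h import *
go(.5727,-.019,.1,-14.95)"
```

```text
t 6.75 tcp [0.4178 0.0202 0.2001] yaw -14.79 tilt [-4.e-04  2.e-04 -1.e+00] w 0.0551 ->  [0.0016 0.1598 0.1   ] turn 0.16
time: 7.75
tcp_pos: [0.5722, -0.0196, 0.1298]
tool_rot: [0.793, 0.609, 0.001, 0.0]
wrist_force: [-0.4, 0.0, -5.4]
width: 0.055
grasp_force: 65.7
time: 8.25
tcp_pos: [0.5734, -0.0201, 0.1026]
tool_rot: [0.793, 0.609, 0.001, 0.001]
wrist_force: [0.1, 0.2, -4.6]
width: 0.055
grasp_force: 65.3
t 8.25 tcp [ 0.5734 -0.0201  0.1026] yaw -15.01 tilt [ 3.6e-03 -3.0e-04 -1.0e+00] w 0.055 ->  [ 0.0009 -0.001   0.0026] turn -0.06
```

```bash
python3 -m inch '[0.001,-0.001,0.008,0, 0.001,-0.001,0.016,0, 0.001,-0.001,0.016,0, 0.001,-0.001,0.016,0]'
python3 -c "
from h import *
go(.5727,-.019,.056,-14.95)"
```

```text
time: 8.65
tcp_pos: [0.5714, -0.0189, 0.0836]
tool_rot: [0.793, 0.609, -0.0, -0.0]
wrist_force: [0.1, 0.7, -4.4]
width: 0.0554
grasp_force: 65.4
t 8.65 tcp [ 0.5714 -0.0189  0.0836] yaw -15.02 tilt [-1.2e-03  1.0e-04 -1.0e+00] w 0.0554 ->  [0.0002 0.0013 0.0276] turn -0.07
```

```bash
python3 -m inch '[0,0.0005,0,0, 0,0.0005,0,0]'
python3 -c "
from h import *
go(.5727,-.019,.056,-14.95)"; python3 -m inch '[0,0,0.007,0, 0,0,0.013,0, 0,0,0.019,0, 0,0,0.023,0, 0,0,0.023,0]'
python3 -c "
from h import *
go(.5727,-.019,.056,-14.95)"
```

```text
time: 8.85
tcp_pos: [0.5724, -0.019, 0.0845]
tool_rot: [0.793, 0.609, 0.0, 0.0]
wrist_force: [0.2, 0.7, -3.9]
width: 0.0553
grasp_force: 65.4
t 8.85 tcp [ 0.5724 -0.019   0.0845] yaw -15.02 tilt [ 3.e-04 -0.e+00 -1.e+00] w 0.0553 ->  [0.0001 0.0003 0.0285] turn -0.07
time: 9.35
tcp_pos: [0.5716, -0.019, 0.06]
tool_rot: [0.793, 0.609, -0.001, -0.001]
wrist_force: [0.1, 0.5, -4.5]
width: 0.0554
grasp_force: 65.5
t 9.35 tcp [ 0.5716 -0.019   0.06  ] yaw -15.02 tilt [-2.e-03  1.e-04 -1.e+00] w 0.0554 ->  [0.0002 0.0011 0.004 ] turn -0.07
```

```bash
python3 -m inch '[0,0,0.002,0, 0,0,0.004,0, 0,0,0.005,0, 0,0,0.005,0]'
python3 -c "
from h import *
go(.5727,-.019,.056,-14.95)"
```

```text
time: 9.75
tcp_pos: [0.5727, -0.019, 0.0577]
tool_rot: [0.793, 0.609, 0.001, 0.001]
wrist_force: [-3.4, -0.6, 4.6]
width: 0.0553
grasp_force: 66.4
t 9.75 tcp [ 0.5727 -0.019   0.0577] yaw -15.02 tilt [ 1.5e-03 -1.0e-04 -1.0e+00] w 0.0553 ->  [0.     0.     0.0017] turn -0.07
```

The fingers sat at z 0.0327 on the bench and are now at 0.0577, exactly 25 mm higher, with contact force, so the plug is home. Release and rise.

```bash
python3 -m inch '[0,0,0,0, 0,0,0,0, 0,0,0,0, 0,0,0,0, 0,0,0,0]' 0.085 && python3 -m inch '[0,0,-0.02,0, 0,0,-0.06,0, 0,0,-0.1,0, 0,0,-0.13,0, 0,0,-0.143,0, 0,0,-0.143,0, 0,0,-0.143,0]'
cat > m3.py <<'E'
from h import *
P=pose();im,d=grab_frame("wrist");save("w3.png",im);np.savez("pics/w3",im=im,d=d);W=wworld(d,P)
m=(np.hypot(W[...,0]-.573,W[...,1]+.0195)<.085)&(abs(W[...,2]-.09)<.006)
p=W[m];print("mod",len(p),cv2.minAreaRect(p[:,:2].astype(np.float32)*1000),np.median(p[:,2]))
m=(np.hypot(W[...,0]-.573,W[...,1]+.0195)<.14)&(abs(W[...,2]-.05)<.006);print("deck z",np.median(W[m][:,2]))
for n in("wide_bore","narrow_bore"):
    for f in tip_of("wrist",n): print(n,f,wray(f["location"],.057,P).round(4))
print(P[0],P[2]["time"])
go(.463,-.388,.2,-14.95)
E
python3 m3.py
```

```text
time: 10.25
tcp_pos: [0.5723, -0.019, 0.0562]
tool_rot: [0.793, 0.609, -0.0, 0.0]
wrist_force: [0.2, -0.6, -0.2]
width: 0.085
grasp_force: 0.0
time: 10.95
tcp_pos: [0.5719, -0.019, 0.1974]
tool_rot: [0.793, 0.609, -0.001, -0.001]
wrist_force: [0.4, -0.1, -0.3]
width: 0.0852
grasp_force: 0.0
mod 11949 ((573.0962524414062, -20.095054626464844), (140.91107177734375, 56.70939254760742), 75.12850189208984) 0.0912783204555929
deck z 0.05133398129896739
wide_bore {'location': [326.1, 178.7], 'conf': 0.64} [[0.5838 0.0167 0.057 ]]
wide_bore {'location': [324.0, 270.8], 'conf': 0.6} [[ 0.5629 -0.0551  0.057 ]]
narrow_bore {'location': [326.0, 272.1], 'conf': 0.82} [[ 0.5642 -0.0566  0.057 ]]
[ 0.57185509 -0.01897028  0.19736415] 10.95
t 11.1 tcp [ 0.5714 -0.0189  0.1966] yaw -15.02 tilt [-4.2e-03  4.0e-04 -1.0e+00] w 0.0849 ->  [-0.3846 -0.0091 -0.0031] turn -0.07
```

View pics/w3.png

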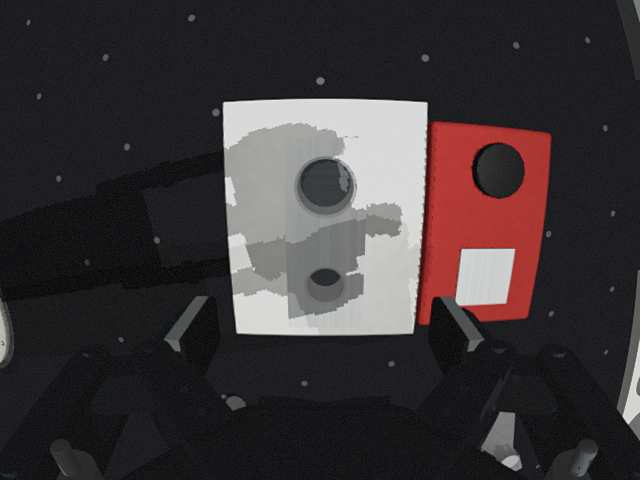

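The view shows the module seated square in the white deck, wide bore at (326,185), narrow bore at (325,284), and its top 40 mm above the deck, so it is home. Next, the wide capsule.

```bash
python3 -m inch '[-0.03,-0.001,0,0, -0.08,-0.002,0,0, -0.13,-0.003,0,0, -0.18,-0.004,0,0, -0.23,-0.005,0,0, -0.28,-0.006,0,0, -0.325,-0.007,0,0, -0.36,-0.008,0,0, -0.38,-0.009,0,0, -0.385,-0.009,0,0]' && python3 -m inch '[0,0,0,0, 0,0,0,0, 0,0,0,0]'
cat > m4.py <<'E'
from h import *
import sys
x,y=map(float,sys.argv[1:3]);P=pose();im,d=grab_frame("wrist");W=wworld(d,P)
m=(np.hypot(W[...,0]-x,W[...,1]-y)<.04)&(W[...,2]>.07)&(W[...,2]<.084)
p=W[m];c,rad=cv2.minEnclosingCircle(p[:,:2].astype(np.float32)*1000);b=cv2.minAreaRect(p[:,:2].astype(np.float32)*1000)
print(len(p),"circle",np.round(c,1),round(rad,1),"rect",np.round(b[0],1),np.round(b[1],1),"z",np.median(p[:,2]))
go(b[0][0]/1000,b[0][1]/1000,.042,-14.95)
E
python3 m4.py .463 -.388
```

```text
time: 12.1
tcp_pos: [0.4623, -0.3903, 0.1971]
tool_rot: [0.794, 0.607, -0.0, -0.002]
wrist_force: [-0.2, -0.0, 0.4]
width: 0.085
grasp_force: 0.0
time: 12.4
tcp_pos: [0.4644, -0.3872, 0.1993]
tool_rot: [0.793, 0.609, 0.0, -0.0]
wrist_force: [0.4, -0.2, -1.3]
width: 0.0852
grasp_force: 0.0
1740 circle [ 462.9 -388. ] 18.3 rect [ 463.1 -388. ] [35.3 35.2] z 0.07635548271873685
t 12.45 tcp [ 0.4644 -0.3873  0.1994] yaw -14.91 tilt [ 3.e-04  1.e-04 -1.e+00] w 0.0854 ->  [-0.0011 -0.0011  0.1574] turn 0.04
```

```bash
python3 -m inch '[-0.001,-0.001,0.03,0, -0.001,-0.001,0.07,0, -0.001,-0.001,0.11,0, -0.001,-0.001,0.14,0, -0.001,-0.001,0.155,0, -0.001,-0.001,0.1575,0, -0.001,-0.001,0.1575,0, -0.001,-0.001,0.1575,0]'; python3 -c "
from h import *
go(.463,-.388,.042,-14.95)"; python3 -m inch '[0,0,0,0, 0,0,0,0, 0,0,0,0, 0,0,0,0, 0,0,0,0, 0,0,0,0, 0,0,0,0]' 0.025; python3 -c "
from h import *
go(.463,-.388,.042,-14.95)"
```

```text
time: 13.25
tcp_pos: [0.4637, -0.39, 0.0444]
tool_rot: [0.793, 0.609, 0.0, 0.002]
wrist_force: [-0.2, 0.6, -0.4]
width: 0.0849
grasp_force: 0.0
t 13.25 tcp [ 0.4637 -0.39    0.0444] yaw -15.0 tilt [ 0.0029 -0.0027 -1.    ] w 0.0849 ->  [ 0.0018 -0.0012  0.0024] turn -0.05
time: 13.95
tcp_pos: [0.4628, -0.3895, 0.0426]
tool_rot: [0.793, 0.609, 0.0, 0.001]
wrist_force: [-1.1, -0.0, 4.7]
width: 0.0346
grasp_force: 60.1
t 13.95 tcp [ 0.4628 -0.3895  0.0426] yaw -15.02 tilt [ 7.e-04 -8.e-04 -1.e+00] w 0.0346 ->  [ 0.0015 -0.0002  0.0006] turn -0.07
```

```bash
python3 -m inch '[0,0,-0.01,0, 0,0,-0.03,0, 0,0,-0.06,0, 0,0,-0.095,0, 0,0,-0.13,0, 0,0,-0.15,0, 0,0,-0.157,0, 0,0,-0.157,0, 0,0,-0.157,0]'
cat > m5.py <<'E'
from h import *
import sys
# in-hand capsule: top circle in tool frame -> TCP so that its axis is over the given point
x,y=map(float,sys.argv[1:3]);P=pose();im,d=grab_frame("wrist");W=wworld(d,P);T=(W-P[0])@P[1]
m=(d>0)&(np.hypot(T[...,0],T[...,1])<.03)&(abs(T[...,2]+.0335)<.005)
if len(sys.argv)>3: save(sys.argv[3],im)
q=T[m];b=cv2.minAreaRect(q[:,:2].astype(np.float32)*1000);print(len(q),"top in tool",np.round(b[0],1),np.round(b[1],1),"z",np.median(q[:,2]))
o=np.r_[np.array(b[0])/1000,0];t=np.array([x,y,0])-P[1]@o
print("tcp target",t.round(4));go(t[0],t[1],.2,-14.95)
E
python3 m5.py .5823 .0149 w5.png
```

```text
time: 14.85
tcp_pos: [0.4622, -0.3888, 0.1967]
tool_rot: [0.793, 0.609, -0.0, -0.001]
wrist_force: [0.2, 0.1, -1.8]
width: 0.0343
grasp_force: 59.9
8276 top in tool [2.  1.9] [53.8 36.4] z -0.033868556117411866
tcp target [0.5799 0.0135 0.    ]
t 14.9 tcp [ 0.462  -0.3887  0.1963] yaw -15.02 tilt [-0.0027  0.0026 -1.    ] w 0.0345 ->  [ 0.419   0.0097 -0.003 ] turn -0.07
```

View pics/w5.png

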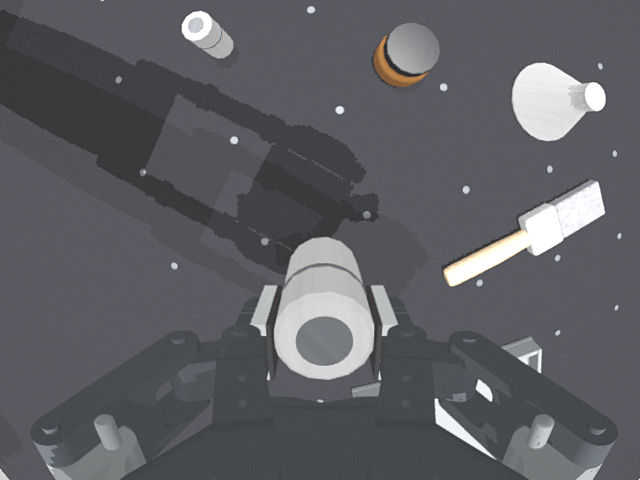

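The view shows the wide capsule held upright between the pads, top face at about (323,336), with the slim capsule (205,33), jar, cone and brush undisturbed. The fit took in the fingers, so I'll use only the bright top face.

```bash
cat > m5.py <<'E'
from h import *
import sys
# in-hand capsule: top circle in tool frame -> TCP so that its axis is over the given point
x,y,rad=map(float,sys.argv[1:4]);P=pose();im,d=grab_frame("wrist");W=wworld(d,P);T=(W-P[0])@P[1]
m=(d>0)&(abs(T[...,1])<.006)&(abs(T[...,0])<.03)&(abs(T[...,2]+.034)<.0025)
q=T[m];a,b=q[:,0].min(),q[:,0].max();cx=(a+b)/2
n=(d>0)&(abs(T[...,0]-cx)<rad)&(abs(T[...,1])<rad+.003)&(abs(T[...,2]+.034)<.0025)&(im.min(-1)>100)
w=T[n];print("x",a.round(4),b.round(4),"y",w[:,1].min().round(4),w[:,1].max().round(4),"z",np.median(q[:,2]).round(4))
t=np.array([x,y,0])-P[1]@[cx,0,0]
print("tcp target",t.round(4));go(t[0],t[1],.2,-14.95)
E
python3 m5.py .5823 .0149 .018
```

```text
x -0.0162 0.0195 y -0.0209 0.021 z -0.0341
tcp target [ 0.5819  0.0133 -0.    ]
t 14.95 tcp [ 0.462  -0.3887  0.1963] yaw -15.02 tilt [-0.0028  0.0027 -1.    ] w 0.0344 ->  [ 0.4193  0.0116 -0.003 ] turn -0.07
```

```bash
python3 -m inch '[0.02,0,0,0, 0.06,0.002,0,0, 0.105,0.003,0,0, 0.155,0.004,0,0, 0.205,0.005,0,0, 0.255,0.006,0,0, 0.305,0.008,0,0, 0.35,0.009,0,0, 0.385,0.01,0,0, 0.407,0.011,0,0]' && python3 -m inch '[0.009,0,0,0, 0.012,0.0005,0,0, 0.012,0.0005,0,0, 0.012,0.0005,0.02,0, 0.012,0.0005,0.045,0, 0.012,0.0005,0.052,0, 0.012,0.0005,0.052,0, 0.012,0.0005,0.052,0, 0.012,0.0005,0.052,0]'
python3 -c "
from h import *
go(.5819,.0133,.142,-14.95)"
```

```text
time: 15.95
tcp_pos: [0.5783, 0.005, 0.1978]
tool_rot: [0.792, 0.61, -0.0, -0.001]
wrist_force: [-0.0, -0.3, -1.5]
width: 0.0342
grasp_force: 59.9
time: 16.85
tcp_pos: [0.5829, 0.0121, 0.1486]
tool_rot: [0.794, 0.608, 0.001, 0.001]
wrist_force: [-0.0, -0.2, -1.1]
width: 0.0343
grasp_force: 60.0
t 16.85 tcp [0.5829 0.0121 0.1486] yaw -15.05 tilt [ 2.6e-03 -1.0e-04 -1.0e+00] w 0.0343 ->  [ 0.0009 -0.0013  0.0066] turn -0.1
```

```bash
python3 -m inch '[0,0,0.004,0, 0,0,0.004,0, 0,0,0.004,0, 0,0,0.004,0, 0,0,0.004,0]'
python3 -c "
from h import *
go(.5819,.0133,.142,-14.95)"
```

```text
time: 17.35
tcp_pos: [0.5823, 0.0125, 0.1429]
tool_rot: [0.793, 0.609, 0.0, 0.0]
wrist_force: [-0.1, -0.2, -1.0]
width: 0.0346
grasp_force: 60.0
t 17.35 tcp [0.5823 0.0125 0.1429] yaw -15.01 tilt [ 1.e-04  0.e+00 -1.e+00] w 0.0346 ->  [ 0.0006 -0.0006  0.0009] turn -0.06
```

```bash
python3 -m inch '[0.0006,-0.0006,0,0, 0.0006,-0.0006,0,0, 0.0006,-0.0006,0.006,0, 0.0006,-0.0006,0.012,0, 0.0006,-0.0006,0.016,0, 0.0006,-0.0006,0.016,0, 0.0006,-0.0006,0.016,0]'
python3 -c "
from h import *
go(.5819,.0133,.0993,-14.95)"
```

```text
time: 18.05
tcp_pos: [0.5817, 0.0132, 0.1265]
tool_rot: [0.793, 0.609, -0.0, -0.0]
wrist_force: [0.0, 0.8, -1.0]
width: 0.0342
grasp_force: 60.0
t 18.05 tcp [0.5817 0.0132 0.1265] yaw -15.02 tilt [-6.e-04 -0.e+00 -1.e+00] w 0.0342 ->  [0.0002 0.0002 0.0272] turn -0.07
```

```bash
python3 -m inch '[0,0,0.006,0, 0,0,0.012,0, 0,0,0.018,0, 0,0,0.023,0, 0,0,0.025,0, 0,0,0.0265,0, 0,0,0.0275,0, 0,0,0.0275,0]'
python3 -c "
from h import *
go(.5819,.0133,.0993,-14.95)"
```

```text
time: 18.85
tcp_pos: [0.582, 0.0132, 0.0997]
tool_rot: [0.793, 0.609, 0.0, 0.0]
wrist_force: [-0.7, 0.4, -1.0]
width: 0.0339
grasp_force: 60.1
t 18.85 tcp [0.582  0.0132 0.0997] yaw -15.02 tilt [ 7.e-04 -1.e-04 -1.e+00] w 0.0339 ->  [ 0.0001 -0.0001  0.0004] turn -0.07
```

Not quite touching yet; I'll press down another 1.5 mm.

```bash
python3 -m inch '[0,0,0.0007,0, 0,0,0.0015,0, 0,0,0.0015,0, 0,0,0.0015,0]'
python3 -c "
from h import *
go(.5819,.0133,.0993,-14.95)"
```

```text
time: 19.25
tcp_pos: [0.582, 0.0133, 0.0995]
tool_rot: [0.793, 0.609, 0.001, 0.0]
wrist_force: [-3.2, -0.5, 6.0]
width: 0.0342
grasp_force: 60.8
t 19.25 tcp [0.582  0.0133 0.0995] yaw -15.01 tilt [ 0.0014  0.     -1.    ] w 0.0342 ->  [-0.     -0.0001  0.0002] turn -0.06
```

Contact at the expected depth, so release and rise.

```bash
python3 -m inch '[0,0,0,0, 0,0,0,0, 0,0,0,0, 0,0,0,0, 0,0,0,0]' 0.085 && python3 -m inch '[0,0,-0.01,0, 0,0,-0.03,0, 0,0,-0.06,0, 0,0,-0.09,0, 0,0,-0.1,0, 0,0,-0.1,0]'
python3 -c "
from h import *
go(.412,-.211,.2,-14.95)"
```

```text
time: 19.75
tcp_pos: [0.5818, 0.0132, 0.0976]
tool_rot: [0.793, 0.609, -0.0, -0.0]
wrist_force: [1.1, 0.0, -0.2]
width: 0.0851
grasp_force: 0.0
time: 20.35
tcp_pos: [0.5827, 0.0132, 0.2003]
tool_rot: [0.793, 0.609, 0.002, 0.001]
wrist_force: [-0.7, 0.6, 0.1]
width: 0.085
grasp_force: 0.0
t 20.35 tcp [0.5827 0.0132 0.2003] yaw -15.02 tilt [ 4.4e-03 -2.0e-04 -1.0e+00] w 0.085 ->  [-0.2608 -0.1068 -0.0004] turn -0.07
```

```bash
python3 -m inch '[-0.03,-0.012,0,0, -0.07,-0.028,0,0, -0.115,-0.047,0,0, -0.16,-0.065,0,0, -0.2,-0.082,0,0, -0.235,-0.096,0,0, -0.255,-0.104,0,0, -0.261,-0.107,0,0, -0.261,-0.107,0,0, -0.261,-0.107,0,0]' && python3 -m inch '[0,0,0,0, 0,0,0,0]'; python3 m4.py .412 -.211
```

```text
time: 21.35
tcp_pos: [0.4112, -0.2104, 0.1969]
tool_rot: [0.793, 0.609, 0.0, -0.001]
wrist_force: [0.2, 0.2, 0.2]
width: 0.0851
grasp_force: 0.0
time: 21.55
tcp_pos: [0.4114, -0.2103, 0.1976]
tool_rot: [0.793, 0.609, 0.0, -0.0]
wrist_force: [-0.1, 0.5, 0.1]
width: 0.0849
grasp_force: 0.0
794 circle [ 412.5 -210.6] 12.3 rect [ 413.1 -210.6] [23.8 22.5] z 0.07619781621527111
t 21.6 tcp [ 0.4113 -0.2105  0.1976] yaw -14.93 tilt [-1.e-04  2.e-04 -1.e+00] w 0.0852 ->  [0.0002 0.0017 0.1556] turn 0.02
```

```bash
python3 -m inch '[0.0005,0.0014,0.03,0, 0.0005,0.0014,0.07,0, 0.0005,0.0014,0.11,0, 0.0005,0.0014,0.14,0, 0.0005,0.0014,0.152,0, 0.0005,0.0014,0.1545,0, 0.0005,0.0014,0.1545,0, 0.0005,0.0014,0.1545,0, 0.0005,0.0014,0.1545,0]'; python3 -c "
from h import *
go(.4127,-.2106,.042,-14.95)"
```

```text
time: 22.5
tcp_pos: [0.4133, -0.2116, 0.0452]
tool_rot: [0.793, 0.609, 0.001, 0.001]
wrist_force: [1.6, 0.3, -0.4]
width: 0.0851
grasp_force: 0.0
t 22.5 tcp [ 0.4133 -0.2116  0.0452] yaw -15.02 tilt [ 0.0027 -0.0017 -1.    ] w 0.0851 ->  [ 0.0008 -0.0009  0.0032] turn -0.07
```

```bash
python3 -m inch '[0.0005,-0.0002,0.0005,0, 0.0005,-0.0002,0.001,0, 0.0005,-0.0002,0.001,0]'; python3 -m inch '[0,0,0,0, 0,0,0,0, 0,0,0,0, 0,0,0,0, 0,0,0,0, 0,0,0,0, 0,0,0,0, 0,0,0,0]' 0.014; python3 -c "
from h import *
go(.4127,-.2106,.042,-14.95)"
```

```text
time: 22.8
tcp_pos: [0.4123, -0.2105, 0.0424]
tool_rot: [0.793, 0.609, 0.0, 0.0]
wrist_force: [0.5, 0.7, -1.0]
width: 0.0852
grasp_force: 0.0
time: 23.6
tcp_pos: [0.4124, -0.2105, 0.0424]
tool_rot: [0.793, 0.609, 0.0, 0.0]
wrist_force: [0.4, -0.3, 1.3]
width: 0.0223
grasp_force: 58.9
t 23.6 tcp [ 0.4124 -0.2105  0.0424] yaw -15.02 tilt [ 3.e-04 -2.e-04 -1.e+00] w 0.0223 ->  [0.     0.0003 0.0004] turn -0.07
```

```bash
python3 -m inch '[0,0,-0.01,0, 0,0,-0.03,0, 0,0,-0.06,0, 0,0,-0.095,0, 0,0,-0.13,0, 0,0,-0.15,0, 0,0,-0.157,0, 0,0,-0.157,0, 0,0,-0.157,0, 0,0,-0.157,0]'
python3 m5.py .5637 -.0547 .012
```

```text
time: 24.6
tcp_pos: [0.4117, -0.2101, 0.1974]
tool_rot: [0.793, 0.609, -0.001, -0.001]
wrist_force: [0.1, 0.0, -1.1]
width: 0.0228
grasp_force: 58.7
x -0.0119 0.0121 y -0.0103 0.0115 z -0.0341
tcp target [ 0.5637 -0.0548 -0.    ]
t 24.65 tcp [ 0.4117 -0.2102  0.1975] yaw -15.02 tilt [-0.0026  0.0016 -1.    ] w 0.0222 ->  [ 0.1894  0.1065 -0.0026] turn -0.07
```

```bash
python3 -m inch '[0.015,0.008,0,0, 0.045,0.025,0,0, 0.08,0.045,0,0, 0.115,0.065,0,0, 0.15,0.084,0,0, 0.175,0.098,0,0, 0.186,0.105,0,0, 0.189,0.1065,0,0, 0.189,0.1065,0.02,0, 0.189,0.1065,0.045,0]' && python3 -m inch '[0,0,0.006,0, 0,0,0.006,0, 0,0,0.006,0, 0,0,0.006,0, 0,0,0.006,0, 0,0,0.006,0, 0,0,0.006,0]'
python3 -c "
from h import *
go(.5637,-.0548,.142,-14.95)"
```

```text
time: 25.65
tcp_pos: [0.5643, -0.0566, 0.1552]
tool_rot: [0.794, 0.608, 0.001, 0.001]
wrist_force: [0.1, -0.3, -0.9]
width: 0.0224
grasp_force: 58.9
time: 26.35
tcp_pos: [0.5642, -0.0555, 0.1487]
tool_rot: [0.793, 0.609, 0.0, 0.0]
wrist_force: [0.3, -0.3, -0.3]
width: 0.0222
grasp_force: 58.9
t 26.35 tcp [ 0.5642 -0.0555  0.1487] yaw -15.02 tilt [ 6.e-04 -1.e-04 -1.e+00] w 0.0222 ->  [ 0.0006 -0.0007  0.0067] turn -0.07
```

```bash
python3 -m inch '[0.0006,-0.0006,0.004,0, 0.0006,-0.0006,0.006,0, 0.0006,-0.0006,0.006,0, 0.0006,-0.0006,0.012,0, 0.0006,-0.0006,0.018,0, 0.0006,-0.0006,0.022,0, 0.0006,-0.0006,0.022,0, 0.0006,-0.0006,0.022,0]'
python3 -c "
from h import *
go(.5637,-.0548,.0993,-14.95)"
```

```text
time: 27.15
tcp_pos: [0.5636, -0.0548, 0.1261]
tool_rot: [0.793, 0.609, -0.0, -0.0]
wrist_force: [0.3, 0.0, -0.8]
width: 0.0225
grasp_force: 58.9
t 27.15 tcp [ 0.5636 -0.0548  0.1261] yaw -15.02 tilt [-4.e-04  0.e+00 -1.e+00] w 0.0225 ->  [0.     0.0001 0.0268] turn -0.07
```

```bash
python3 -m inch '[0,0,0.006,0, 0,0,0.012,0, 0,0,0.018,0, 0,0,0.023,0, 0,0,0.025,0, 0,0,0.027,0, 0,0,0.0282,0, 0,0,0.0282,0, 0,0,0.0282,0]'
python3 -c "
from h import *
go(.5637,-.0548,.0993,-14.95)"
```

```text
time: 28.05
tcp_pos: [0.5638, -0.0548, 0.0994]
tool_rot: [0.793, 0.609, 0.0, 0.0]
wrist_force: [-3.4, 0.3, 5.8]
width: 0.0223
grasp_force: 59.5
t 28.05 tcp [ 0.5638 -0.0548  0.0994] yaw -15.02 tilt [ 9.e-04 -1.e-04 -1.e+00] w 0.0223 ->  [-0.     -0.0001  0.0001] turn -0.07
```

Contact at the bottom; release, rise, move aside and check.

```bash
python3 -m inch '[0,0,0,0, 0,0,0,0, 0,0,0,0, 0,0,0,0, 0,0,0,0]' 0.085 && python3 -m inch '[0,0,-0.01,0, 0,0,-0.03,0, 0,0,-0.06,0, 0,0,-0.09,0, 0,0,-0.12,0, -0.02,-0.02,-0.13,0, -0.04,-0.05,-0.13,0, -0.04,-0.05,-0.13,0, -0.04,-0.05,-0.13,0]'
python3 - <<'E'
from h import *
P=pose();im,d=grab_frame("wrist");save("w9.png",im);W=wworld(d,P)
for n,x,y in(("wide",.5823,.0149),("slim",.5637,-.0547)):
    m=(np.hypot(W[...,0]-x,W[...,1]-y)<.03)&(W[...,2]>.12)&(W[...,2]<.15);p=W[m]
    print(n,len(p),"top z",np.median(p[:,2]).round(4),np.round(cv2.minEnclosingCircle(p[abs(p[:,2]-np.median(p[:,2]))<.002][:,:2].astype(np.float32)*1000)[0],1))
m=(np.hypot(W[...,0]-.573,W[...,1]+.02)<.085)&(abs(W[...,2]-.09)<.008);print("module top",np.median(W[m][:,2]))
m=(np.hypot(W[...,0]-.573,W[...,1]+.02)<.13)&(abs(W[...,2]-.05)<.008);print("deck",np.median(W[m][:,2]))
E
```

```text
time: 28.55
tcp_pos: [0.5637, -0.0548, 0.0979]
tool_rot: [0.793, 0.609, -0.0, -0.0]
wrist_force: [-0.1, -0.0, -0.1]
width: 0.0851
grasp_force: 0.0
time: 29.45
tcp_pos: [0.5049, -0.0807, 0.2292]
tool_rot: [0.794, 0.608, 0.001, 0.001]
wrist_force: [0.1, 0.3, -0.8]
width: 0.0852
grasp_force: 0.0
wide 2321 top z 0.1333 [582.2  14.8]
slim 1042 top z 0.1332 [564.2 -54.9]
module top 0.09127839857453846
deck 0.051361401375661295
```

View pics/w9.png

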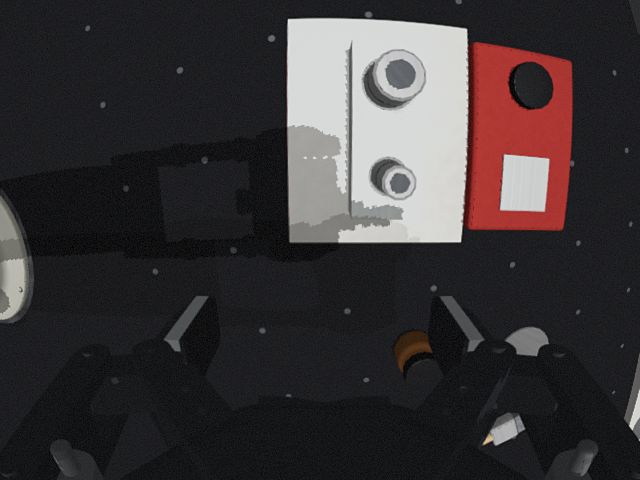

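The view shows both capsules upright in the docked module: wide at (397,77), slim at (397,181). Their tops are 42 mm above the module's top, which is 40 mm above the deck, so everything is fully home. Handing in.

```bash
python3 -m inch '[0,0,0,0, 0,0,0,0, 0,0,0,0]'; python3 -c "
from h import *
print(workorder.close_job())"
```

```text
time: 29.8
tcp_pos: [0.5054, -0.0802, 0.2278]
tool_rot: [0.793, 0.609, -0.0, -0.0]
wrist_force: [0.1, -0.5, 0.1]
width: 0.085
grasp_force: 0.0
the job is handed in; nothing more can be done
None
```

The module is docked fully home with both capsules seated to the bottom of their bores, and I handed the job in at about 30 s; no verdict was returned.

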